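# Set and start the freshness timer on the fruit stall

### The job

A fresh tub of cut fruit has just gone out: set the stall's free-standing timer by turning its red dial clockwise until the white pointer stands at the orange mark, then press the green button to start it and let go. The dial is stiff and the timer light, so keep it pressed down on its board with the hand that turns (a firm push of about 10 to 15 newtons, never more than 20), so that it neither swings round nor slides off its place. Leave the tub, the tape and the price sign where they are.

Things in the scene. Friction and masses are not known exactly. Their poses are not given: they have to be found in the camera images.
- board: dark wooden board fixed to the table, 240 x 180 x 12 mm; origin at the centre of its underside, z up, x along the 240 mm side. Its top is 12 mm above the table.
- timer: white box, 140 (x) x 84 (y) mm, 0.3 kg, loose on the board on 4 feet (x +-48, y +-30), square with it to 2 deg. Origin: centre of its underside, z up. Deck 50 mm up; dial at x -26, green button at x +46, y 0. Unless pushed down it turns along with the dial; 8 N on the dial always keeps it still. Breaks if pressed onto the board with over 25 N (own 3 N included).
- dial_axis (a point): point on the dial's axis at the top face of its grey disc, 58 mm above the timer's underside (fixed to the box, timer's axes). The disc is 60 mm across, 6 mm thick and turns with the red grip bar standing on it: 50 long x 14 wide, 30 mm tall above the disc. It is rigid downwards: 0.5 mm too low can be 20 N, so feel for it slowly.
- dial (a joint): dial angle, rad, 0 to 4.5, growing clockwise from above; starts at 0 to 0.55, stays where left, needs 0.25 N m to turn. Bar and white pointer lie along (-cos q, +sin q) in the timer's x, y: at 0 it points to the timer's -x. The orange mark on the deck is at q = 1.5 (almost the timer's +y); black ticks every 0.25 rad.
- button_spot (a point): centre of the top face of the green start button when it is up, 76 mm above the timer's underside, at x = +46 mm (fixed to the box, it does not go down with the button). The button is 24 mm across, in a grey collar of 40 mm whose top is 62 mm above the underside.
- start (a joint): how far the green button is pushed in, m: 0 up, 0.010 fully in, where it comes up hard; half way (0.005) counts as pressed. It springs back when let go; 1.5 N starts it, 3.3 N brings it half way, 5 N fully in.
- tub: bystander: tub of yellow cut fruit, 104 x 84 mm, about 62 mm tall, loose on the table; origin at the centre of its underside.
- tape: bystander: orange roll of tape lying flat, 84 mm across, 35 mm tall, loose; origin at the centre of its underside.
- sign: bystander: yellow price sign on a 50 x 80 mm wooden foot, 86 mm tall, loose; origin at the centre of its underside.
Not all that is in view belongs to the job. Leave any pink or purple look-alike of the timer alone.

How it is judged:
By the outcome, as a careful person would: the job done as asked, in the order asked, and still so for the second after the job is handed in, with the robot touching nothing.
It also fails if it takes over 64 s, if anything falls off the work surface, if the arm or the gripper's body presses on something with over 40 N, if the wrist force passes 120 N, or if a joint passes its speed limit or range.

### The arm

A 6-joint arm with a two-finger parallel gripper is mounted at the origin on the work surface. World frame = base frame: x ahead of the robot, y to its left, z up, the work surface at z = 0. Lengths are in m, angles in degrees, forces in N, time in s.
With the tool pointing down it reaches from about 0.25 to 0.725 m from the base axis. Payload 9.7 kg.
Tool frame: the origin (TCP) lies on the centre line of the jaws, within the pads' length; the fingertips stand 19 mm ahead of it and the grasp point (between the pads) is the TCP (bot.tcp_to_tips is the z of the fingertips in the tool frame, in m); z points along the fingers, y is the line along which they close (so a half turn about z gives the same grasp; the last joint's range is limited). The gripper opens to 85 mm and grips with 20 to 120 N. Pads are 22 mm wide; open, the fingers measure 114 mm over their backs; the gripper's body (76 mm by 85 mm) begins 54 mm behind the grasp point. The pads swing forward as they close: fully open they stand 13 mm farther back than shut.
Start: joints at [-72.193, 4.979, 10.078, 95.1, 0, 90], TCP at [0.168, -0.524, 0.25] pointing down, gripper open.
Joint ranges: [-179.16, 179.16], [-48.56, 103.87], [-65.8, 70.77], [-126.05, 130.52], [-82.76, 87.17], [-180, 180]. Speed limits (degrees/s): [127.2, 127.2, 147.25, 180, 180, 180].

### API

Orientations are given as [roll, pitch, yaw] about the fixed x, y, z axes, in that order (R = Rz(yaw) Ry(pitch) Rx(roll)).
In Python, from workcell import bot gives the robot as it stands. The module is installed in compiled form; this text tells all that it offers.
- The arm moves only by the tool play_rows, never from a script. Its argument "increments" is a list of rows, each an object with "slide": the shift along the tool's x, y, z in mm, a list of three; "angular": the turn, a rotation vector about the tool's x, y, z in degrees, a list of three; "claw": the opening, from -1 (shut) to 1 (fully open). In form: [{"slide": [x, y, z], "angular": [rx, ry, rz], "claw": claw}, ...]. A call has 1 to 8 rows; each row shifts and turns the commanded pose from where the row before left it, along the tool's axes as they then stand; what a row does not reach is not made up. A row lasts 1/10 s, in which the tool goes at most 50 mm and 8.59 degrees, less where a joint would pass 70% of its speed; a pose out of reach is approached as far as the arm can. A call is refused whole if a number of a shift passes 50 or a number of a turn 8.59, either way. A call with a gripper value outside its range is refused whole. The fingers move at their own pace and stop on an object; "squeeze" is the grip in N (left out, the last holds). Time passes only in rows, so rows that do not move let the fingers close. It gives the time, the measured TCP pose, the force, the opening and the grip force at its end, in the units of the state.
- bot.get_obs(): the state, without advancing time (a new reading comes with each control period).
- bot.camera(name): name is "scene" or "top" or "wrist"; returns the picture (384x512x3 uint8, red, green, blue); there is no depth.
- bot.camera_info(name): a dict with "fovy" (degrees; the focal length in pixels is half the picture's height over the tangent of half this angle, whatever the lens; pixels are square), "cx", "cy" (the principal point, pixels), "k1" (the pictures are not rectified: a ray, as slopes to the right and down, at radius r is drawn at 1 + k1 r^2 times it, then the intrinsics apply), "R" (3x3) and "t" (3): a world point X has camera coordinates R X + t. Camera axes: x right, y down, z forward; pixel columns grow to the right and rows downward; lengths in m; the calibration is good to about 2 mm. A picture is of the moment at which its call begins: read the wrist's pose just before it. camera_info takes no time and is no camera call; for the wrist camera it gives the pose at the moment of the call.
- bot.job_done(): hands the job in; it is judged then, once.
The state is a dict: "time": time; "q": joint angles; "qd": joint speeds; "joint_efforts": joint torques, N m; "ee_pos": TCP position; "tcp_rot": TCP orientation; "wrist_force": force on the tool from outside, world axes, zero at the start; "torque": the same for the moment, N m; "opening": finger opening in m; "grasp_force": force on a finger pad.
Only numpy, scipy, OpenCV 4.12 (cv2) and the standard library are available. Lean on these libraries where they do the work, as an engineer would, in place of code of your own. Each camera call takes 0.05 s, during which the arm holds its last target. There are 200 camera calls.

## Working session

There is one attempt and no reset: what is moved stays moved. The work goes in short steps, Python scripts to look and compute and a tool call to move; the robot and the scene stay as the last step left them, time stands still between calls to the robot, and variables do not carry over. Pictures are saved under pics/ and viewed, at most 10 in all, crops included, and the job is handed in when it is done.

Besides the shell and the picture viewer there is one more tool, called after "Call:" as name(argument=value, ...) on one line, values as JSON. play_rows: Moves the arm, as the interface text tells. Its arguments: {"type":"object","properties":{"increments":{"type":"array"},"squeeze":{"type":"number"}},"required":["increments"]}

```bash
mkdir -p pics; cat > h.py <<'E'
import numpy as np, cv2
from workcell import bot
def ray(info,u,v):
    f=192/np.tan(np.radians(info["fovy"])/2)
    d=np.array([(u-info["cx"])/f,(v-info["cy"])/f]); k=info["k1"]; s=d.copy()
    for _ in range(20): s=d/(1+k*(s@s))
    R=np.array(info["R"]);t=np.array(info["t"])
    return -R.T@t, R.T@np.array([s[0],s[1],1])
def onz(info,u,v,z):
    o,d=ray(info,u,v); return o+d*(z-o[2])/d[2]
def proj(info,X):
    f=192/np.tan(np.radians(info["fovy"])/2)
    c=np.array(info["R"])@np.array(X)+np.array(info["t"]); s=c[:2]/c[2]; s=s*(1+info["k1"]*(s@s))
    return s*f+[info["cx"],info["cy"]]
def snap(n,f):
    im=bot.camera(n)[:,:,::-1].copy(); cv2.imwrite(f"pics/{f}.png",im); return im
E
python3 - <<'E'
from h import *
print(bot.get_obs())
a=snap("top","top0");b=snap("scene","scene0")
for n in("top","scene"): print(n,bot.camera_info(n))
E
```

```text
{'time': 0.0, 'q': array([-7.21930281e+01,  5.01019179e+00,  1.00338090e+01,  9.51006185e+01,
        2.52405968e-04,  8.99984981e+01]), 'qd': array([0.06786553, 0.01006534, 0.11260581, 0.06353494, 0.09154004,
       0.00315074]), 'joint_efforts': array([ 1.66430687e-03, -5.20389640e+01,  4.64805043e+01,  1.63925753e-02,
        9.71462782e-05,  1.76288773e-05]), 'ee_pos': array([ 0.16813094, -0.52344387,  0.249586  ]), 'tcp_rot': array([-1.79922999e+02, -2.54424157e-04,  1.78084734e+01]), 'wrist_force': array([-0.53852065,  0.29722625,  0.62631939]), 'torque': array([-0.00166627, -0.02812991,  0.02152153]), 'grasp_force': 0.0, 'opening': 0.08560456018135194}
top {'fovy': 55.47387993172172, 'cx': 263.2657706261123, 'cy': 189.5450585949223, 'k1': -0.11346492937586056, 'R': array([[-0.00643746, -0.99994563, -0.00820378],
       [-0.9892862 ,  0.00756496, -0.14579295],
       [ 0.14584708,  0.00717735, -0.98928111]]), 't': array([0.06740645, 0.56221573, 0.7948103 ])}
scene {'fovy': 48.24564653160364, 'cx': 257.82633788422146, 'cy': 192.70565616557568, 'k1': -0.16538652871095635, 'R': array([[ 0.02359753,  0.99968004,  0.00910887],
       [ 0.84482253, -0.01506881, -0.53483439],
       [-0.53452601,  0.02031615, -0.84490781]]), 't': array([-0.07190502, -0.43889735,  1.29756434])}
```

View pics/top0.png

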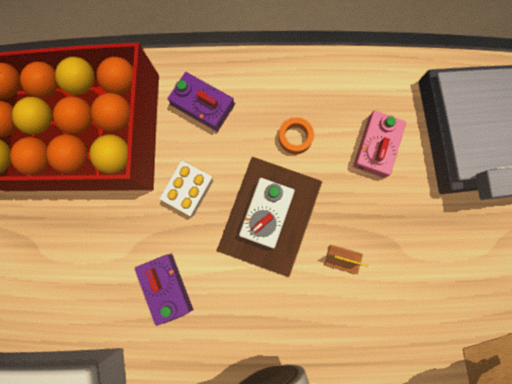

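View pics/scene0.png

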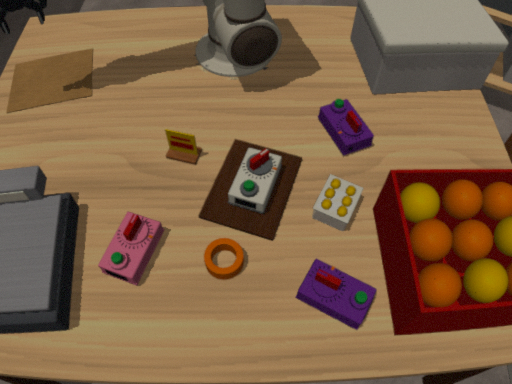

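Both views show the white timer on the dark board: top view at (267,213), with the dial at (263,223) and the button at (275,190). The look-alikes are purple at (201,101) and (163,290), and pink at (380,144). I choose the white one.

```bash
cat >> h.py <<'E'
def greenred(im,box):
    u0,v0,u1,v1=box; h=cv2.cvtColor(im[v0:v1,u0:u1],cv2.COLOR_BGR2HSV); out=[]
    for lo,hi in(((50,100,40),(85,255,255)),((0,150,60),(7,255,255))):
        m=cv2.inRange(h,lo,hi)
        if lo[0]==0: m|=cv2.inRange(h,(173,130,60),(180,255,255))
        n,l,s,c=cv2.connectedComponentsWithStats(m); i=1+np.argmax(s[1:,4])
        out.append((c[i]+[u0,v0],s[i],l==i))
    return out
E
python3 - <<'E'
from h import *
for n,box in(("top",(240,175,300,250)),("scene",(225,140,290,215))):
    im=cv2.imread(f"pics/{n}0.png"); i=bot.camera_info(n)
    g,r=greenred(im,box)
    print(n,g[0],g[1],r[0],r[1], "green@.086",onz(i,*g[0],.086),"red@.098",onz(i,*r[0],.095))
    u0,v0,u1,v1=box
    # white top deck
    h=cv2.cvtColor(im,cv2.COLOR_BGR2HSV);m=cv2.inRange(h,(0,0,150),(180,60,255)); k=np.zeros_like(m);k[v0:v1,u0:u1]=m[v0:v1,u0:u1]
    pts=cv2.findNonZero(k); print(cv2.minAreaRect(pts))
    bx=cv2.boxPoints(cv2.minAreaRect(pts)); print(np.array([onz(i,*p,.062) for p in bx]).round(4))
a=cv2.imread("pics/top0.png")[165:260,215:330]; b=cv2.imread("pics/scene0.png")[130:240,195:305]
o=np.hstack([cv2.resize(a,(400,330),interpolation=3),cv2.resize(b,(400,330),interpolation=3)]);cv2.imwrite("pics/c1.png",o)
E
```

```text
top [273.54651163 191.30232558] [29 11 10 11 86] [263.75       221.38333333] [ 12  38  21  19 120] green@.086 [0.55209691 0.04088827 0.086     ] red@.098 [0.48665607 0.06247263 0.095     ]
((266.65234375, 212.31845092773438), (37.49773406982422, 62.514705657958984), 19.440034866333008)
[[ 0.4578  0.1183  0.062 ]
 [ 0.5891  0.0718  0.062 ]
 [ 0.5602 -0.007   0.062 ]
 [ 0.4301  0.0408  0.062 ]]
scene [248.4673913 185.2826087] [19 40 10 11 92] [256.89781022 159.13138686] [ 25  11  20  19 137] green@.086 [0.55559809 0.0377492  0.086     ] red@.098 [0.49202962 0.05737611 0.095     ]
((254.39950561523438, 174.9613494873047), (34.03121566772461, 51.621192932128906), 21.037511825561523)
[[ 0.5593 -0.005   0.062 ]
 [ 0.4242  0.0374  0.062 ]
 [ 0.4619  0.1112  0.062 ]
 [ 0.5919  0.0643  0.062 ]]
```

View pics/c1.png

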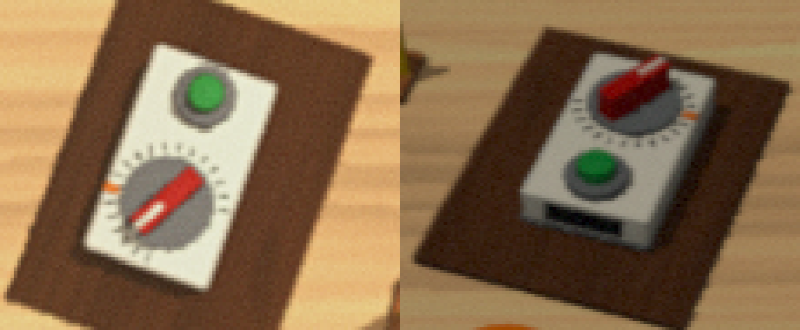

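Call:
play_rows(increments=[{"slide":[34.4,-32.9,0],"angular":[0,0,0],"claw":1},{"slide":[34.4,-32.9,0],"angular":[0,0,0],"claw":1},{"slide":[34.4,-32.9,0],"angular":[0,0,0],"claw":1},{"slide":[34.4,-32.9,0],"angular":[0,0,0],"claw":1},{"slide":[34.4,-32.9,0],"angular":[0,0,0],"claw":1},{"slide":[34.4,-32.9,0],"angular":[0,0,0],"claw":1},{"slide":[34.4,-32.9,0],"angular":[0,0,0],"claw":1}])

```text
time: 0.8
ee_pos: [0.3273, -0.2289, 0.2501]
tcp_rot: [180.0, -0.0, 17.8]
wrist_force: [1.6, -1.7, -0.5]
opening: 0.0855
grasp_force: 0.0
```

Call:
play_rows(increments=[{"slide":[34.4,-32.9,0],"angular":[0,0,0],"claw":1},{"slide":[34.4,-32.9,0],"angular":[0,0,0],"claw":1},{"slide":[34.4,-32.9,0],"angular":[0,0,0],"claw":1},{"slide":[34.4,-32.9,0],"angular":[0,0,0],"claw":1},{"slide":[34.4,-32.9,0],"angular":[0,0,0],"claw":1},{"slide":[34.4,-32.9,0],"angular":[0,0,0],"claw":1},{"slide":[34.4,-32.9,0],"angular":[0,0,0],"claw":1}])

```text
time: 1.5
ee_pos: [0.4863, 0.0643, 0.2501]
tcp_rot: [180.0, 0.0, 17.8]
wrist_force: [1.5, -1.1, -0.4]
opening: 0.0855
grasp_force: 0.0
```

Call:
play_rows(increments=[{"slide":[0,0,0],"angular":[0,0,-8.2],"claw":1},{"slide":[0,0,0],"angular":[0,0,-8.2],"claw":1},{"slide":[0,0,0],"angular":[0,0,-8.2],"claw":1},{"slide":[0,0,0],"angular":[0,0,-8.2],"claw":1},{"slide":[0,0,0],"angular":[0,0,-8.2],"claw":1},{"slide":[0,0,0],"angular":[0,0,-8.2],"claw":1},{"slide":[0,0,0],"angular":[0,0,-8.2],"claw":1}])

```text
time: 2.2
ee_pos: [0.4857, 0.0622, 0.2499]
tcp_rot: [-180.0, 0.0, 75.5]
wrist_force: [0.3, 0.1, 0.4]
opening: 0.0854
grasp_force: 0.0
```

Call:
play_rows(increments=[{"slide":[0,0,0],"angular":[0,0,-8.2],"claw":1},{"slide":[0,0,0],"angular":[0,0,-8.2],"claw":1},{"slide":[0,0,0],"angular":[0,0,-8.2],"claw":1},{"slide":[0,0,0],"angular":[0,0,-8.2],"claw":1},{"slide":[0,0,0],"angular":[0,0,-8.2],"claw":1},{"slide":[0,0,0],"angular":[0,0,-8.2],"claw":1},{"slide":[0,0,0],"angular":[0,0,-8.2],"claw":1},{"slide":[0,0,0],"angular":[0,0,-8.2],"claw":1}])

```text
time: 3.0
ee_pos: [0.4857, 0.0621, 0.2499]
tcp_rot: [-180.0, -0.0, 141.1]
wrist_force: [0.1, 0.1, 0.1]
opening: 0.0854
grasp_force: 0.0
```

Call:
play_rows(increments=[{"slide":[0,0,0],"angular":[0,0,0],"claw":1},{"slide":[0,0,0],"angular":[0,0,0],"claw":1},{"slide":[0,0,0],"angular":[0,0,0],"claw":1}])

```text
time: 3.3
ee_pos: [0.4858, 0.0622, 0.2502]
tcp_rot: [-180.0, -0.0, 140.6]
wrist_force: [0.0, 1.0, -0.2]
opening: 0.0853
grasp_force: 0.0
```

```bash
python3 - <<'E'
from h import *
o=bot.get_obs(); print(o["ee_pos"],o["tcp_rot"],o["q"],o["wrist_force"])
i=bot.camera_info("wrist"); print(i)
snap("wrist","w1")
E
```

```text
[0.48583698 0.06217335 0.25016149] [-1.79991906e+02 -9.35221637e-03  1.40620866e+02] [ 7.29191794e+00 -3.24974206e+00  1.73442026e+00  9.49964671e+01
  1.24939781e-03  4.66710515e+01] [ 0.04750175  0.98492153 -0.23796797]
{'fovy': 71.48403246669395, 'cx': 255.63692699659697, 'cy': 191.95050054811523, 'k1': 0.0016315941952653847, 'R': array([[ 6.34822873e-01,  7.72657602e-01, -3.86971274e-04],
       [ 7.37350335e-01, -6.05664265e-01,  2.99140906e-01],
       [ 2.30899121e-01, -1.90186823e-01, -9.54208871e-01]]), 't': array([-0.35685312, -0.35935949,  0.27882813])}
```

View pics/w1.png

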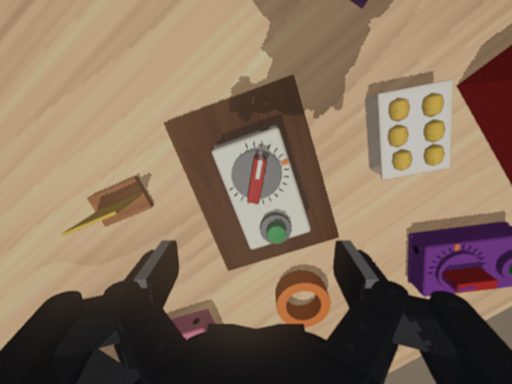

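Wrist view: dial at about (257,175), button at (277,233), orange mark at (285,161).

```bash
cat >> h.py <<'E'
def analyse(im,i,box):
    """disc ellipse, button centre, bar axis, orange mark -> world"""
    u0,v0,u1,v1=box; s=4
    c=cv2.resize(im[v0:v1,u0:u1],None,fx=s,fy=s,interpolation=cv2.INTER_CUBIC)
    un=lambda p:(np.array(p)+.5)/s-.5+[u0,v0]
    h=cv2.cvtColor(c,cv2.COLOR_BGR2HSV)
    def big(m):
        n,l,st,ce=cv2.connectedComponentsWithStats(m); k=1+np.argmax(st[1:,4]); return (l==k).astype(np.uint8)*255,ce[k]
    g,gc=big(cv2.inRange(h,(50,100,40),(85,255,255)))
    r,rc=big(cv2.inRange(h,(0,140,60),(7,255,255))|cv2.inRange(h,(172,130,60),(180,255,255)))
    r=cv2.morphologyEx(r,cv2.MORPH_CLOSE,np.ones((9,9)))
    grey=cv2.inRange(h,(0,0,70),(180,60,165))
    grey=cv2.morphologyEx(grey,cv2.MORPH_OPEN,np.ones((9,9)))
    d=big(grey|r)[0]; d=cv2.morphologyEx(d,cv2.MORPH_OPEN,np.ones((25,25)))
    d=big(d)[0]
    ct=max(cv2.findContours(d,0,2)[0],key=cv2.contourArea); e=cv2.fitEllipse(cv2.convexHull(ct))
    o,oc=big(cv2.inRange(h,(8,130,120),(20,255,255)))
    vis=c.copy(); cv2.ellipse(vis,e,(255,0,0),1); cv2.drawContours(vis,cv2.findContours(r,0,2)[0],-1,(0,255,0),1); cv2.circle(vis,tuple(int(x) for x in gc),3,(0,0,255),-1);cv2.circle(vis,tuple(int(x) for x in oc),3,(255,0,0),-1)
    mr=cv2.minAreaRect(cv2.findNonZero(r)); bp=cv2.boxPoints(mr)
    return dict(disc=onz(i,*un(e[0]),.070),e=e,green=onz(i,*un(gc),.087),orange=onz(i,*un(oc),.062),red=mr,redc=onz(i,*un(mr[0]),.095),boxp=[un(p) for p in bp],vis=vis)
E
python3 - <<'E'
from h import *
i=bot.camera_info("wrist"); im=cv2.imread("pics/w1.png")
r=analyse(im,i,(205,115,320,260)); cv2.imwrite("pics/c2.png",r.pop("vis"))
for k,v in r.items(): print(k,v)
D=r["disc"];G=r["green"]; print(np.linalg.norm((G-D)[:2]),np.degrees(np.arctan2(*(G-D)[1::-1])))
b=np.array([onz(i,*p,.1)[:2] for p in r["boxp"]]); print(b)
o=(r["orange"]-D)[:2];print("orange",np.linalg.norm(o),np.degrees(np.arctan2(o[1],o[0])))
E
```

```text
disc [0.48258327 0.06711033 0.07      ]
e ((208.5548095703125, 229.41575622558594), (203.90377807617188, 223.34852600097656), 20.776607513427734)
green [0.55215609 0.03990359 0.087     ]
orange [0.49532688 0.0996984  0.062     ]
red ((206.9613037109375, 261.9243469238281), (49.306983947753906, 178.53819274902344), 9.782407760620117)
redc [0.48468784 0.06471327 0.095     ]
boxp [array([246.49971008, 201.05166626]), array([254.08342743, 157.06610489]), array([266.23094177, 159.1605072 ]), array([258.64722443, 203.14607239])]
0.07470329666029332 -21.35818975832921
[[0.49504606 0.04236711]
 [0.46314998 0.07929609]
 [0.47280239 0.08762385]
 [0.50528353 0.05103986]]
orange 0.03499116041397491 68.64195633048352
```

View pics/c2.png

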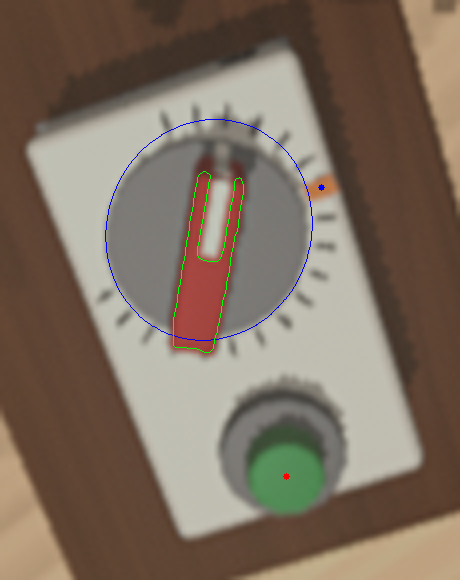

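```bash
python3 - <<'E'
from h import *
i=bot.camera_info("wrist"); un=lambda p:(np.array(p)+.5)/4-.5+[205,115]
C=-np.array(i["R"]).T@i["t"]; print("cam",C)
w=lambda p,z:onz(i,*un(p),z)[:2]
D=w((206,238),.07);G=w((287,470),.088);print("disc",D,"green",G,np.linalg.norm(G-D),np.degrees(np.arctan2(*(G-D)[::-1])))
for a,b in(((173,348),(203,174)),((212,348),(243,180)),((210,262),(222,178))):
    v=w(b,.1)-w(a,.1); print(np.degrees(np.arctan2(v[1],v[0])),np.linalg.norm(v),w(a,.1),w(b,.1))
# deck edges
for a,b in(((185,537),(422,463)),((422,463),(297,50)),((27,147),(185,537)),((27,147),(297,50))):
    v=w(b,.062)-w(a,.062); print("deck",np.degrees(np.arctan2(v[1],v[0])),np.linalg.norm(v))
c=np.mean([w(p,.062) for p in((185,537),(422,463),(297,50),(27,147))],0);print("ctr",c)
E
```

```text
cam [0.42710124 0.11106283 0.37345566]
disc [0.48409594 0.06490885] green [0.55002176 0.04165911] 0.06990539364323345 -19.425975585213088
130.90970525880664 0.0483352652388616 [0.4964997 0.0430987] [0.46484644 0.07962772]
130.88286046450912 0.04675099495055549 [0.50321845 0.05128979] [0.47261924 0.08663585]
132.8580580404996 0.02265886363344319 [0.48418029 0.06615469] [0.46876808 0.08276457]
deck 69.93547462189102 0.08057928674705589
deck 159.24933824690663 0.13592360276574716
deck -19.802118600603876 0.13570604737708053
deck 70.08020873961517 0.08282875614465667
ctr [0.50917105 0.05597758]
```

Call:
play_rows(increments=[{"slide":[0,0,0],"angular":[0,0,4.8],"claw":0},{"slide":[0,0,0],"angular":[0,0,4.8],"claw":0},{"slide":[3.1,1.0,25],"angular":[0,0,0],"claw":0},{"slide":[0,0,25],"angular":[0,0,0],"claw":0},{"slide":[0,0,25],"angular":[0,0,0],"claw":0},{"slide":[0,0,10],"angular":[0,0,0],"claw":0},{"slide":[0,0,0],"angular":[0,0,0],"claw":0},{"slide":[0,0,0],"angular":[0,0,0],"claw":0}])

```text
time: 4.15
ee_pos: [0.4849, 0.0652, 0.1663]
tcp_rot: [180.0, 0.0, 131.2]
wrist_force: [-0.2, -0.5, 0.4]
opening: 0.0426
grasp_force: 0.0
```

```bash
python3 - <<'E'
from h import *
o=bot.get_obs(); print(o["ee_pos"],o["tcp_rot"],o["opening"],o["wrist_force"])
im=snap("wrist","w2")
i=bot.camera_info("wrist")
for n,p in(("dial",(.4845,.0652,.07)),("bartop",(.4845,.0652,.1)),("tcp",o["ee_pos"])): print(n,proj(i,p))
E
```

```text
[0.48488653 0.06520709 0.16634317] [1.79951800e+02 3.04556379e-02 1.31175546e+02] 0.042647502912835464 [-0.20230573 -0.52732454  0.42589571]
dial [254.38020596 199.68684629]
bartop [254.25001965 212.55291273]
tcp [254.33539099 260.01027138]
```

View pics/w2.png

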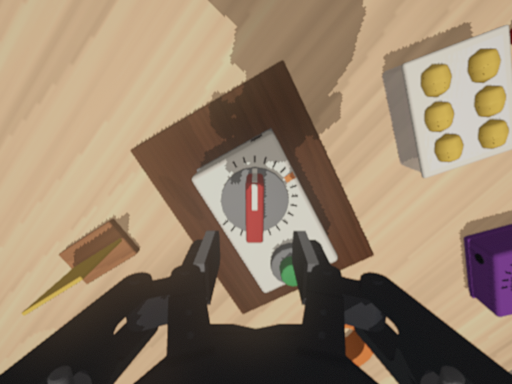

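The bar runs vertically at column 255 and the disc centre is at about (255,200), matching the prediction. Descending now.

Call:
play_rows(increments=[{"slide":[0,0,20],"angular":[0,0,0],"claw":0},{"slide":[0,0,20],"angular":[0,0,0],"claw":0},{"slide":[0,0,15],"angular":[0,0,0],"claw":0},{"slide":[0,0,10],"angular":[0,0,0],"claw":0},{"slide":[0,0,5],"angular":[0,0,0],"claw":0},{"slide":[0,0,0],"angular":[0,0,0],"claw":0}])

```text
time: 4.8
ee_pos: [0.4845, 0.0652, 0.0952]
tcp_rot: [-180.0, -0.0, 131.2]
wrist_force: [0.0, -0.0, -0.1]
opening: 0.0428
grasp_force: 0.0
```

Call:
play_rows(increments=[{"slide":[0,0,0],"angular":[0,0,0],"claw":-0.5},{"slide":[0,0,0],"angular":[0,0,0],"claw":-0.6},{"slide":[0,0,0],"angular":[0,0,0],"claw":-0.65},{"slide":[0,0,0],"angular":[0,0,0],"claw":-0.7},{"slide":[0,0,0],"angular":[0,0,0],"claw":-0.75}], squeeze=30)

```text
time: 5.3
ee_pos: [0.4848, 0.0651, 0.0959]
tcp_rot: [180.0, 0.0, 131.2]
wrist_force: [-1.6, -1.5, 4.7]
opening: 0.0132
grasp_force: 29.4
```

Call:
play_rows(increments=[{"slide":[0,-0.3,0],"angular":[0,0,0],"claw":-1},{"slide":[0,0,0.1],"angular":[0,0,0],"claw":-1},{"slide":[0,0,0],"angular":[0,0,0],"claw":-1}], squeeze=40)

```text
time: 5.6
ee_pos: [0.4848, 0.0651, 0.0959]
tcp_rot: [179.9, 0.0, 131.2]
wrist_force: [-1.0, 0.1, 6.0]
opening: 0.0131
grasp_force: 42.6
```

Call:
play_rows(increments=[{"slide":[0,0,0.2],"angular":[0,0,0],"claw":-1},{"slide":[0,0,0],"angular":[0,0,0],"claw":-1},{"slide":[0,0,0],"angular":[0,0,0],"claw":-1}])

```text
time: 5.9
ee_pos: [0.4848, 0.0651, 0.0959]
tcp_rot: [179.9, 0.0, 131.2]
wrist_force: [-1.9, -0.1, 9.1]
opening: 0.0132
grasp_force: 42.9
```

Call:
play_rows(increments=[{"slide":[0,-0.1,0.2],"angular":[0,0,0],"claw":-1},{"slide":[0,0,0],"angular":[0,0,0],"claw":-1},{"slide":[0,0,0],"angular":[0,0,0],"claw":-1}])

```text
time: 6.2
ee_pos: [0.4848, 0.0651, 0.0959]
tcp_rot: [179.9, 0.0, 131.2]
wrist_force: [-2.0, -0.7, 9.5]
opening: 0.0133
grasp_force: 43.0
```

Call:
play_rows(increments=[{"slide":[0,0,0],"angular":[0,0,2],"claw":-1},{"slide":[0,0,0],"angular":[0,0,2],"claw":-1},{"slide":[0,0,0],"angular":[0,0,0],"claw":-1}])

```text
time: 6.5
ee_pos: [0.4848, 0.0651, 0.0959]
tcp_rot: [179.9, 0.0, 127.2]
wrist_force: [-1.9, -0.2, 8.4]
opening: 0.0135
grasp_force: 43.0
```

Call:
play_rows(increments=[{"slide":[0,0,0.25],"angular":[0,0,1],"claw":-1},{"slide":[0,0,0],"angular":[0,0,1],"claw":-1},{"slide":[0,0,0],"angular":[0,0,0],"claw":-1}])

```text
time: 6.8
ee_pos: [0.4848, 0.0651, 0.0958]
tcp_rot: [179.9, 0.0, 125.2]
wrist_force: [-2.5, -0.7, 11.1]
opening: 0.0129
grasp_force: 43.3
```

```bash
python3 - <<'E'
from h import *
o=bot.get_obs(); print(o["wrist_force"],o["torque"],o["ee_pos"],o["tcp_rot"])
E
```

```text
[-2.53545468 -0.74766403 11.1241422 ] [0.00108879 0.52352773 0.1104857 ] [0.48482301 0.06511896 0.09583658] [1.79890388e+02 4.04509320e-02 1.25200879e+02]
```

Call:
play_rows(increments=[{"slide":[0,0,0.1],"angular":[0,0,2.5],"claw":-1},{"slide":[0,0,0],"angular":[0,0,2.5],"claw":-1},{"slide":[0,0,0],"angular":[0,0,2.5],"claw":-1},{"slide":[0,0,0],"angular":[0,0,2.5],"claw":-1}])

```text
time: 7.2
ee_pos: [0.485, 0.0652, 0.0959]
tcp_rot: [179.9, 0.0, 115.1]
wrist_force: [-1.8, 0.3, 11.0]
opening: 0.013
grasp_force: 43.3
```

Call:
play_rows(increments=[{"slide":[0,0,0.05],"angular":[0,0,3],"claw":-1},{"slide":[0,0,0],"angular":[0,0,3],"claw":-1},{"slide":[0,0,0],"angular":[0,0,3],"claw":-1},{"slide":[0,0,0],"angular":[0,0,3],"claw":-1}])

```text
time: 7.6
ee_pos: [0.4851, 0.0652, 0.0958]
tcp_rot: [179.8, -0.0, 103.1]
wrist_force: [-0.8, -0.2, 10.6]
opening: 0.0134
grasp_force: 43.3
```

```bash
python3 - <<'E'
from h import *
im=snap("top","t3"); i=bot.camera_info("top")
g=greenred(im,(240,175,300,250))[0]; print(g[0],onz(i,*g[0],.086),bot.get_obs()["wrist_force"],bot.get_obs()["torque"])
w=snap("wrist","w3")
E
```

```text
Traceback (most recent call last):
  File "h.py", line 22, in greenred
    n,l,s,c=cv2.connectedComponentsWithStats(m); i=1+np.argmax(s[1:,4])
                                                     ~~~~~~~~~^^^^^^^^^
ValueError: attempt to get argmax of an empty sequence
```

```bash
python3 - <<'E'
from h import *
im=snap("wrist","w3");s=snap("scene","s3"); o=bot.get_obs();print(o["wrist_force"],o["torque"])
c=np.hstack([im[60:,:400][:324], cv2.resize(s[120:230,190:300],(324,324),interpolation=3)]);cv2.imwrite("pics/c3.png",c)
E
```

```text
[-0.5382904   1.10625501 10.92827652] [ 0.13680491  0.27948843 -0.11692587]
```

View pics/c3.png

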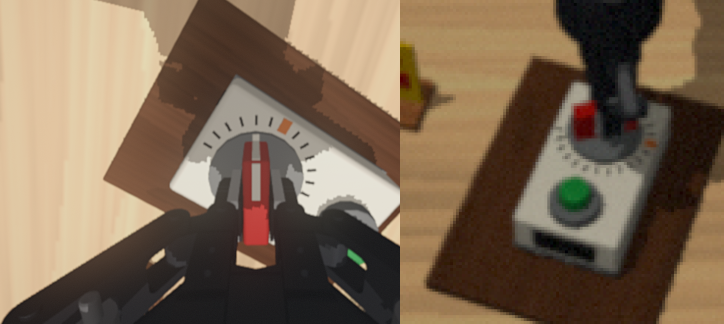

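The timer is still square on the board, and the pointer is about 2 ticks (29°) short of the orange mark, as expected.

Call:
play_rows(increments=[{"slide":[0,0,0.1],"angular":[0,0,3],"claw":-1},{"slide":[0,0,0],"angular":[0,0,3],"claw":-1},{"slide":[0,0,0],"angular":[0,0,3],"claw":-1},{"slide":[0,0,0],"angular":[0,0,3],"claw":-1}])

```text
time: 8.15
ee_pos: [0.4853, 0.0652, 0.0959]
tcp_rot: [179.8, -0.0, 91.1]
wrist_force: [-0.5, -0.3, 11.3]
opening: 0.0132
grasp_force: 43.3
```

Call:
play_rows(increments=[{"slide":[0,0,0.05],"angular":[0,0,3],"claw":-1},{"slide":[0,0,0],"angular":[0,0,3],"claw":-1},{"slide":[0,0,0],"angular":[0,0,3],"claw":-1},{"slide":[0,0,0],"angular":[0,0,3],"claw":-1},{"slide":[0,0,0],"angular":[0,0,3],"claw":-1},{"slide":[0,0,0],"angular":[0,0,2],"claw":-1},{"slide":[0,0,0],"angular":[0,0,0],"claw":-1}])

```text
time: 8.85
ee_pos: [0.4855, 0.0652, 0.0959]
tcp_rot: [179.8, -0.1, 74.2]
wrist_force: [1.4, 0.3, 10.8]
opening: 0.0134
grasp_force: 43.2
```

```bash
python3 - <<'E'
from h import *
o=bot.get_obs();print(o["wrist_force"],o["torque"],o["tcp_rot"])
im=snap("wrist","w4")
cv2.imwrite("pics/c4.png",cv2.resize(im[90:290,130:400],None,fx=2.9,fy=2.9,interpolation=3))
E
```

```text
[ 1.38231321  0.33840738 10.75479702] [ 0.07739753 -0.10670887 -0.00406335] [ 1.79811191e+02 -1.02299710e-01  7.41608411e+01]
```

View pics/c4.png

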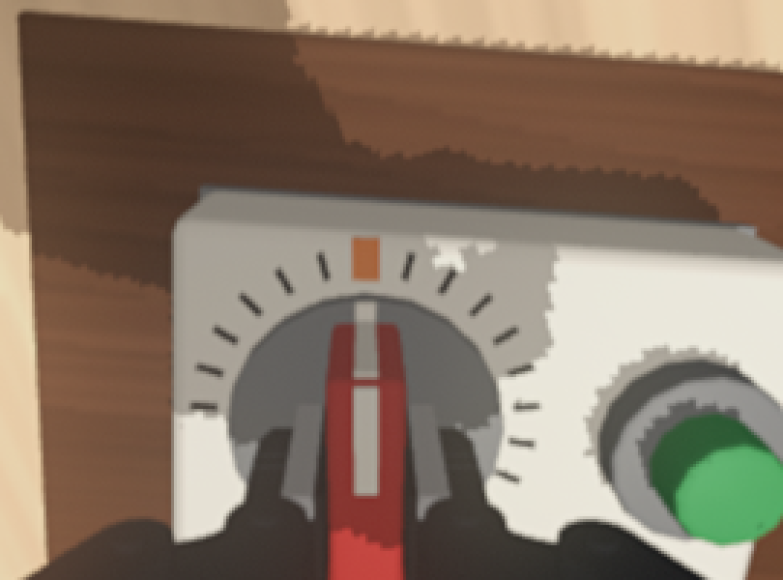

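The white pointer (366,340) lines up with the orange mark (366,258), so I'm releasing.

Call:
play_rows(increments=[{"slide":[0,0,-0.3],"angular":[0,0,0],"claw":-1},{"slide":[0,0,0],"angular":[0,0,0],"claw":-0.2},{"slide":[0,0,0],"angular":[0,0,0],"claw":-0.1},{"slide":[0,0,0],"angular":[0,0,0],"claw":-0.1},{"slide":[0,0,-10],"angular":[0,0,0],"claw":-0.1},{"slide":[0,0,-30],"angular":[0,0,0],"claw":-0.1},{"slide":[0,0,-30],"angular":[0,0,0],"claw":-0.1},{"slide":[0,0,0],"angular":[0,0,0],"claw":-1}])

```text
time: 9.7
ee_pos: [0.4858, 0.0651, 0.1692]
tcp_rot: [179.7, -0.1, 74.2]
wrist_force: [-0.8, -0.2, -1.1]
opening: 0.0253
grasp_force: 0.0
```

Call:
play_rows(increments=[{"slide":[0,0,-20],"angular":[0,0,0],"claw":-1},{"slide":[0,0,0],"angular":[0,0,0],"claw":-1},{"slide":[0,0,0],"angular":[0,0,0],"claw":-1}])

```text
time: 10.0
ee_pos: [0.4844, 0.0649, 0.1843]
tcp_rot: [180.0, -0.0, 74.2]
wrist_force: [-0.2, -0.1, -0.2]
opening: -0.0001
grasp_force: 0.0
```

```bash
python3 - <<'E'
from h import *
o=bot.get_obs();print(o["wrist_force"],o["tcp_rot"],o["ee_pos"],o["opening"])
i=bot.camera_info("wrist");im=snap("wrist","w5")
print(proj(i,(.551,.041,.088)))
cv2.imwrite("pics/c5.png",cv2.resize(im[120:300,180:400],None,fx=3,fy=3,interpolation=3))
E
```

```text
[-0.15386027 -0.14179236 -0.19097281] [ 1.79984074e+02 -8.54693285e-03  7.42081045e+01] [0.48439963 0.06492101 0.18429308] -6.245980903191166e-05
[335.8545584  206.04893578]
```

View pics/c5.png

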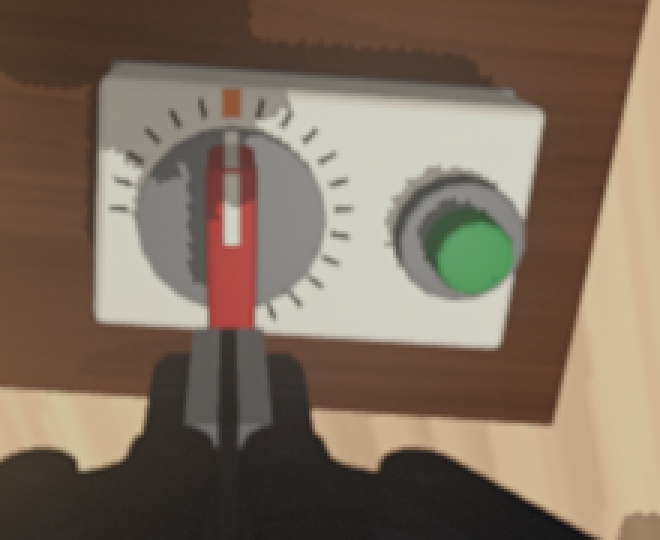

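The pointer stays on the orange mark. The button's top centre is at full-picture pixel (338,205), which gives about (0.5525, 0.0404).

Call:
play_rows(increments=[{"slide":[-2.5,36.1,0],"angular":[0,0,0],"claw":-1},{"slide":[-2.5,36.1,0],"angular":[0,0,0],"claw":-1},{"slide":[0,0,25],"angular":[0,0,0],"claw":-1},{"slide":[0,0,25],"angular":[0,0,0],"claw":-1},{"slide":[0,0,15],"angular":[0,0,0],"claw":-1},{"slide":[0,0,5],"angular":[0,0,0],"claw":-1},{"slide":[0,0,0],"angular":[0,0,0],"claw":-1},{"slide":[0,0,0],"angular":[0,0,0],"claw":-1}])

```text
time: 10.85
ee_pos: [0.5527, 0.0406, 0.1156]
tcp_rot: [179.9, -0.0, 74.2]
wrist_force: [0.3, 0.9, 0.4]
opening: 0.0001
grasp_force: 0.0
```

Call:
play_rows(increments=[{"slide":[0,0,2],"angular":[0,0,0],"claw":-1},{"slide":[0,0,2],"angular":[0,0,0],"claw":-1},{"slide":[0,0,2],"angular":[0,0,0],"claw":-1},{"slide":[0,0,0],"angular":[0,0,0],"claw":-1}])

```text
time: 11.25
ee_pos: [0.5523, 0.0404, 0.1084]
tcp_rot: [-180.0, 0.0, 74.2]
wrist_force: [0.2, 0.4, -0.5]
opening: 0.0001
grasp_force: 0.0
```

Call:
play_rows(increments=[{"slide":[0,0,1],"angular":[0,0,0],"claw":-1},{"slide":[0,0,1],"angular":[0,0,0],"claw":-1},{"slide":[0,0,1],"angular":[0,0,0],"claw":-1},{"slide":[0,0,0],"angular":[0,0,0],"claw":-1},{"slide":[0,0,0],"angular":[0,0,0],"claw":-1}])

```text
time: 11.75
ee_pos: [0.5525, 0.0404, 0.1057]
tcp_rot: [180.0, -0.0, 74.2]
wrist_force: [-1.0, -0.0, 1.2]
opening: -0.0002
grasp_force: 0.9
```

Call:
play_rows(increments=[{"slide":[0,0,1],"angular":[0,0,0],"claw":-1},{"slide":[0,0,1],"angular":[0,0,0],"claw":-1},{"slide":[0,0,1],"angular":[0,0,0],"claw":-1},{"slide":[0,0,0],"angular":[0,0,0],"claw":-1},{"slide":[0,0,0],"angular":[0,0,0],"claw":-1}])

```text
time: 12.25
ee_pos: [0.5525, 0.0404, 0.1026]
tcp_rot: [180.0, -0.0, 74.2]
wrist_force: [-0.3, 0.4, 2.6]
opening: -0.0003
grasp_force: 1.4
```

Call:
play_rows(increments=[{"slide":[0,0,1],"angular":[0,0,0],"claw":-1},{"slide":[0,0,1],"angular":[0,0,0],"claw":-1},{"slide":[0,0,0],"angular":[0,0,0],"claw":-1},{"slide":[0,0,0],"angular":[0,0,0],"claw":-1}])

```text
time: 12.65
ee_pos: [0.5524, 0.0404, 0.1006]
tcp_rot: [180.0, -0.0, 74.2]
wrist_force: [-0.1, -0.4, 3.6]
opening: -0.0
grasp_force: 1.8
```

Call:
play_rows(increments=[{"slide":[0,0,0.8],"angular":[0,0,0],"claw":-1},{"slide":[0,0,0.7],"angular":[0,0,0],"claw":-1},{"slide":[0,0,0],"angular":[0,0,0],"claw":-1},{"slide":[0,0,0],"angular":[0,0,0],"claw":-1},{"slide":[0,0,0],"angular":[0,0,0],"claw":-1}])

```text
time: 13.15
ee_pos: [0.5524, 0.0404, 0.0991]
tcp_rot: [180.0, -0.0, 74.2]
wrist_force: [-0.7, -0.2, 4.4]
opening: 0.0
grasp_force: 2.0
```

Call:
play_rows(increments=[{"slide":[0,0,-4],"angular":[0,0,0],"claw":-1},{"slide":[0,0,-8],"angular":[0,0,0],"claw":-1},{"slide":[0,0,-20],"angular":[0,0,0],"claw":-1},{"slide":[0,0,-40],"angular":[0,0,0],"claw":-1},{"slide":[0,0,-40],"angular":[0,0,0],"claw":-1},{"slide":[0,-40,0],"angular":[0,0,0],"claw":-1},{"slide":[0,0,0],"angular":[0,0,0],"claw":-1},{"slide":[0,0,0],"angular":[0,0,0],"claw":-1}])

```text
time: 13.95
ee_pos: [0.5135, 0.0514, 0.2113]
tcp_rot: [180.0, 0.0, 74.2]
wrist_force: [-0.5, -0.3, 0.2]
opening: -0.0001
grasp_force: 0.0
```

```bash
python3 - <<'E'
from h import *
o=bot.get_obs();print(o["wrist_force"],o["ee_pos"],o["time"])
im=snap("wrist","w6"); i=bot.camera_info("wrist")
print(proj(i,(.4845,.065,.07)),proj(i,(.5525,.0404,.088)))
cv2.imwrite("pics/c6.png",cv2.resize(im,(800,600)))
E
```

```text
[-0.47815945 -0.32197722  0.15896172] [0.51345545 0.05143606 0.2112618 ] 13.95
[224.30053205 181.59568639] [297.01134385 191.64637838]
```

View pics/c6.png

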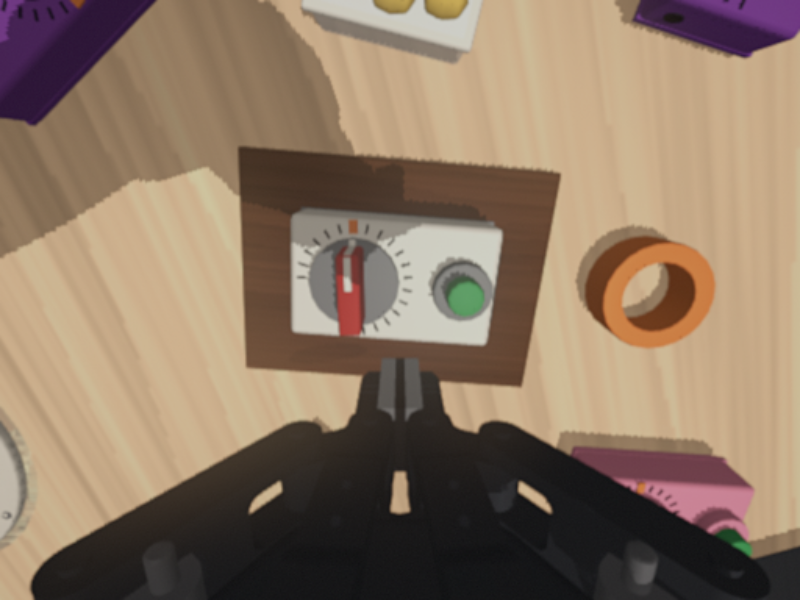

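The pointer is at the orange mark (353,227), the button is back up at (466,297), and the timer is square and in place on the board.

```bash
python3 -c "
from workcell import bot
print(bot.job_done())"
```

```text
the job is handed in; nothing more can be done
None
```

The job is handed in: the dial is at the orange mark, the green button was pressed past half way and let go, and the timer stayed square on its board; the result of the judging was not shown.

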